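Build a gas filter pack on the stand and scan its tag

TASK

Take the steel end cap off the stand's spigot, build up the filter pack there by seating every loose yellow filter stage flange down, one on another and each fully home, and then seat the end cap on top. With the pack closed, take the scanner and hold it steady for two seconds, pointing straight at the middle of the coded tag on the stand from about 7 cm without touching it, then lay the scanner back flat, right way up, in the middle of its rubber pad. Leave the bottle, the coupler and the probe tip undisturbed.

Things in the scene. Friction and masses are not known exactly. Their poses are not given: they have to be found in the camera images.
- stand: fixed pale enamelled stand: foot 116 mm across, 12 thick; column 48 across; head 60 across with a flat shoulder 100 mm above the bench, and on it a steel centring spigot 36 mm across, 8 high, upper half tapered to 29. Origin: underside centre of the foot, on the spigot's axis, z up. The tag plate sticks out on its -y side, below the shoulder.
- tag: fixed white coded tag plate, 60 mm wide, 54 high, 5 thick, held by a spring clip at the stand's side. Origin: centre of the coded face, 64 mm from the stand's axis, 60 mm above the bench. Its -y axis points out of the face, away from the stand and 0.35 rad (20 degrees) above level; x along its width, level.
- stage1: yellow polyethylene filter stage, may be absent (None), all alike: flange 90 mm across, 10 thick, then hub 50 across up to 38 mm, then spigot 36 across, 8 high, upper half tapered to 29. Recess underneath, 39 wide, 10 deep, fits over the spigot below; the flange then rests on the shoulder (pitch 38 mm). 0.13 to 0.25 kg. Origin: centre of underside, z up. Starts flange down on the bench.
- stage2: yellow polyethylene filter stage, may be absent (None), all alike: flange 90 mm across, 10 thick, then hub 50 across up to 38 mm, then spigot 36 across, 8 high, upper half tapered to 29. Recess underneath, 39 wide, 10 deep, fits over the spigot below; the flange then rests on the shoulder (pitch 38 mm). 0.13 to 0.25 kg. Origin: centre of underside, z up. Starts flange down on the bench.
- stage3: yellow polyethylene filter stage, may be absent (None), all alike: flange 90 mm across, 10 thick, then hub 50 across up to 38 mm, then spigot 36 across, 8 high, upper half tapered to 29. Recess underneath, 39 wide, 10 deep, fits over the spigot below; the flange then rests on the shoulder (pitch 38 mm). 0.13 to 0.25 kg. Origin: centre of underside, z up. Starts flange down on the bench.
- stage4: yellow polyethylene filter stage, may be absent (None), all alike: flange 90 mm across, 10 thick, then hub 50 across up to 38 mm, then spigot 36 across, 8 high, upper half tapered to 29. Recess underneath, 39 wide, 10 deep, fits over the spigot below; the flange then rests on the shoulder (pitch 38 mm). 0.13 to 0.25 kg. Origin: centre of underside, z up. Starts flange down on the bench.
- cap: stainless end cap: flange 90 mm across, 10 thick, with the same recess (39 wide, 10 deep) underneath as the stages; plain round hub 40 mm across on top, no spigot; 48 mm high, 0.3 kg. Origin: centre of the underside, z up. At the start it sits on the stand's spigot.
- scanner: grey handheld code scanner, 155 mm long, 0.2 kg, lying on the pad. Handle 30 mm wide, 28 high, from x = -78 to +33 mm; head 44 wide, 34 high, to x = +78, where its front end has the dark window, centre 17 mm above the underside. Origin: underside, mid-length; x points out of the window (reading direction), z up. Reads at 30 to 120 mm from the window.
- pad: fixed black rubber bench pad for the scanner, 200 mm by 90 mm, 4 mm thick. Origin: centre of its underside, x along its length, z up.
- bottle: bystander: tall evacuated glass bottle with a stopcock, 76 mm diameter, 230 mm high. Origin: centre of the underside.
- coupler: bystander: stainless quick coupler standing upright, 42 mm diameter, 65 mm high. Origin: centre of the underside.
- probe_tip: bystander: dull titanium probe tip lying flat, 145 mm long, 28 mm wide at its thick end (toward -x), 24 mm high. Origin: on the underside, x along its length, reaching from -85 to +60 mm.
Not all that is in view belongs to the job. What is shaped like the cap but orange or red is not meant.

How it is judged:
On the way, in this order (a step that is already met when the one before it is completed fails the run):
1. every filter stage is seated on the spigot, one on another, and released (horizontal distance between each of stage1, stage2, stage3, stage4 and stand below 0.01 m and angle between each of stage1, stage2, stage3, stage4's own z axis and vertical below 0.06 rad and (z of stage1 in the frame of stand between 0.097 and 0.103 m or z of stage1 in the frame of stand between 0.135 and 0.141 m or z of stage1 in the frame of stand between 0.173 and 0.179 m or z of stage1 in the frame of stand between 0.211 and 0.217 m) and linear speed of each of stage1, stage2, stage3, stage4 below 0.03 m/s and contact force between each of stage1, stage2, stage3, stage4 and the fingers below 0.1 N and (z of stage2 in the frame of stand between 0.097 and 0.103 m or z of stage2 in the frame of stand between 0.135 and 0.141 m or z of stage2 in the frame of stand between 0.173 and 0.179 m or z of stage2 in the frame of stand between 0.211 and 0.217 m) and (z of stage3 in the frame of stand between 0.097 and 0.103 m or z of stage3 in the frame of stand between 0.135 and 0.141 m or z of stage3 in the frame of stand between 0.173 and 0.179 m or z of stage3 in the frame of stand between 0.211 and 0.217 m) and (z of stage4 in the frame of stand between 0.097 and 0.103 m or z of stage4 in the frame of stand between 0.135 and 0.141 m or z of stage4 in the frame of stand between 0.173 and 0.179 m or z of stage4 in the frame of stand between 0.211 and 0.217 m)), for 0.3 s.
2. the end cap is seated on the topmost stage and released (all of step 1 and horizontal distance between cap and stand below 0.01 m and angle between cap's own z axis and vertical below 0.06 rad and (z of cap in the frame of stand between 0.135 and 0.141 m or z of cap in the frame of stand between 0.173 and 0.179 m or z of cap in the frame of stand between 0.211 and 0.217 m or z of cap in the frame of stand between 0.249 and 0.255 m) and linear speed of cap below 0.03 m/s and contact force between cap and the fingers below 0.1 N), for 0.3 s.
3. with the pack closed, the scanner is held steady for 1.5 s, 30 to 120 mm from the tag, its line of sight passing within 18 mm of the tag's middle (all of step 2 and x of tag in the frame of scanner between 0.1075 and 0.1975 m and y of tag in the frame of scanner between -0.018 and 0.018 m and z of tag in the frame of scanner between -0.001 and 0.035 m and angle between the x axis of scanner and the y axis of tag, either way round below 0.6 rad and linear speed of scanner below 0.03 m/s and contact force between scanner and stand below 0.1 N), for 1.5 s.
At the end, for the whole second after the job is handed in: All stages present stand stacked on the spigot, flush (height within 3 mm, 10 mm of the axis, tilt under 0.06 rad), the cap seated likewise on top; the scanner lies flat, right way up, within 45 mm of the pad's middle; all released and at rest (all of step 2 and horizontal distance between scanner and pad below 0.045 m and z of scanner in the frame of pad between -0.002 and 0.009 m and angle between scanner's own z axis and vertical below 0.1 rad and linear speed of scanner below 0.02 m/s and contact force between scanner and the fingers below 0.1 N); the robot touches nothing.
It fails at once if a bystander (bottle, coupler, probe tip) is moved by more than 20 mm or tipped (distance of any of bottle, coupler, probe_tip from where it was at the start of the episode above 0.02 m or angle between any of bottle, coupler, probe_tip's own z axis and vertical above 0.3 rad).
Of stage1, stage2, stage3, stage4 only 2 to 4 are there at a start; the rules pass over those that are not, and their reading is None.
At some moment in a run one of scanner may be knocked a few centimetres aside while the robot is not near it.
It also fails if it takes over 210 s, if anything falls off the work surface, if the arm or the gripper's body presses on something with over 40 N, if the wrist force passes 120 N, or if a joint passes its speed limit or range.

ROBOT

A 6-joint arm with a two-finger parallel gripper is mounted at the origin on the work surface. World frame = base frame: x ahead of the robot, y to its left, z up, the work surface at z = 0. Lengths are in m, angles in rad, forces in N, time in s.
With the tool pointing down it reaches from about 0.375 to 0.75 m from the base axis. Payload 9 kg.
Tool frame: the origin (TCP) lies midway between the tips of the shut fingers; the grasp point (between the pads) lies 19 mm behind it (arm.grip_point_offset is the distance from the TCP to the grasp point, in m); z points along the fingers, y is the line along which they close (so a half turn about z gives the same grasp; the last joint's range is limited). The gripper opens to 85 mm and grips with 20 to 120 N. Pads are 22 mm wide; open, the fingers measure 114 mm over their backs; the gripper's body (76 mm by 85 mm) begins 54 mm behind the grasp point. The pads swing forward as they close: fully open they stand 13 mm farther back than shut.
Start: joints at [-1.544, 0.104, 0.097, 1.564, 0, 1.353], TCP at [0.145, -0.582, 0.231] pointing down, gripper open.
Joint ranges: [-2.99, 2.99], [-0.84, 1.86], [-1.1, 1.16], [-1.84, 2.11], [-1.51, 1.56], [-3.14, 3.14]. Speed limits (rad/s): [2.22, 2.22, 2.57, 3.14, 3.14, 3.14].

INTERFACE

Orientations are given as a unit quaternion [x, y, z, w].
In Python, from plant import arm, grab_frame, camera_info, ticket gives the robot as it stands.
- The arm moves only by the shell command python3 -m inch 'ROWS' [OPENING] [FORCE]. ROWS is JSON, a list that holds one entry, the list of rows, each a list of 6 numbers: the shift along the tool's x, y, z in cm, then the turn, a rotation vector about the tool's x, y, z in rad. In form: [[[tx, ty, tz, ax, ay, az], ...]]. A call has 1 to 20 rows; each row shifts and turns the commanded pose from where the row before left it, along the tool's axes as they then stand; what a row does not reach is not made up. A row lasts 1/10 s, in which the tool goes at most 50 mm and 8.59 degrees, less where a joint would pass 70% of its speed; a pose out of reach is approached as far as the arm can. A call is refused whole if a number of a shift passes 5 or a number of a turn 0.15, either way. A call with a gripper value outside its range is refused whole. OPENING is the opening, from 0 (shut) to 1 (fully open), set as the call begins (- or left out, the last holds). The fingers move at their own pace and stop on an object; FORCE is the grip in N (left out, the last holds). Time passes only in rows, so rows that do not move let the fingers close. It gives the time, the measured TCP pose, the force, the opening and the grip force at its end, in the units of the state.
- arm.get_obs(): the state, without advancing time (a new reading comes with each control period).
- grab_frame(name): name is "scene" or "side" or "wrist"; returns the picture (384x512x3 uint8, red, green, blue); there is no depth.
- camera_info(name): a dict with "camera_matrix" (3x3 intrinsics, pixels), "k1" (the pictures are not rectified: a ray, as slopes to the right and down, at radius r is drawn at 1 + k1 r^2 times it, then the intrinsics apply), "T" (4x4, takes a point from camera to world coordinates); the wrist camera has in their place "mount" (4x4, takes a point from camera to tool coordinates, whose origin is the TCP and whose axes are the flange's). Camera axes: x right, y down, z forward; pixel columns grow to the right and rows downward; lengths in m; the calibration is good to about 2 mm. A picture is of the moment at which its call begins: read the wrist's pose just before it. camera_info takes no time and is no camera call.
- ticket.finish_job(): hands the job in; it is judged then, once.
The state is a dict: "time_s": time; "joints": joint angles; "dq": joint speeds; "effort": joint torques, N m; "tcp_pos": TCP position; "tcp_rot": TCP orientation; "wrist_force": force on the tool from outside, world axes, zero at the start; "torque": the same for the moment, N m; "width": finger opening in m; "grasp_force": force on a finger pad.
Only numpy, scipy, OpenCV 4.12 (cv2) and the standard library are available. Lean on these libraries where they do the work, as an engineer would, in place of code of your own. Each camera call takes 0.05 s, during which the arm holds its last target. There are 200 camera calls.

## Working session

There is one attempt and no reset: what is moved stays moved. The work goes in short steps, Python scripts to look and compute and a shell command to move; the robot and the scene stay as the last step left them, time stands still between calls to the robot, and variables do not carry over. Pictures are saved under pics/ and viewed, at most 14 in all, crops included, and the job is handed in when it is done.

```bash
ls; mkdir -p pics; python3 - <<'E'
from plant import arm, grab_frame, camera_info
import cv2,numpy as np
o=arm.get_obs();print(o)
for n in("scene","side","wrist"):
    c=camera_info(n);print(n,{k:np.round(v,4).tolist() for k,v in c.items()})
    f=grab_frame(n);cv2.imwrite(f"pics/a_{n}.png",f[:,:,::-1])
E
```

```text
pics
{'time_s': 0.0, 'joints': array([-1.54370710e+00,  1.04710597e-01,  9.64304249e-02,  1.56389589e+00,
        1.11780515e-05,  1.35310852e+00]), 'dq': array([-3.73676002e-04, -6.56426426e-05, -1.51891065e-03, -8.37128152e-04,
        4.89063889e-04,  4.58519693e-04]), 'effort': array([-2.64672999e-04, -5.56931627e+01,  5.03652048e+01,  1.68722996e-02,
       -2.70744804e-04, -6.87395698e-06]), 'tcp_pos': array([ 0.14541412, -0.58175558,  0.23049434]), 'tcp_rot': array([ 9.92519634e-01,  1.22083166e-01,  7.12082661e-05, -6.86207336e-04]), 'wrist_force': array([-0.72393774, -0.66782918, -0.30337633]), 'torque': array([ 0.01800564, -0.00210158, -0.05906289]), 'grasp_force': 0.0, 'width': 0.08550675531021867}
scene {'camera_matrix': [[491.2406, 0.0, 250.8205], [0.0, 491.2406, 192.6242], [0.0, 0.0, 1.0]], 'k1': -0.1199, 'T': [[0.8117, 0.4623, -0.357, 1.0247], [0.5839, -0.6557, 0.4787, -0.6023], [-0.0128, -0.597, -0.8021, 1.0592], [0.0, 0.0, 0.0, 1.0]]}
side {'camera_matrix': [[428.8176, 0.0, 256.0506], [0.0, 428.8176, 191.418], [0.0, 0.0, 1.0]], 'k1': -0.1289, 'T': [[0.988, -0.1153, 0.1027, 0.4843], [-0.1543, -0.7069, 0.6902, -0.7846], [-0.007, -0.6978, -0.7163, 0.8909], [0.0, 0.0, 0.0, 1.0]]}
wrist {'camera_matrix': [[310.553, 0.0, 258.1875], [0.0, 310.553, 190.0945], [0.0, 0.0, 1.0]], 'k1': -0.0786, 'mount': [[-0.0009, -0.9652, -0.2615, 0.0663], [1.0, -0.0007, -0.0008, 0.0001], [0.0006, -0.2615, 0.9652, -0.1433], [0.0, 0.0, 0.0, 1.0]]}
```

View pics/a_scene.png

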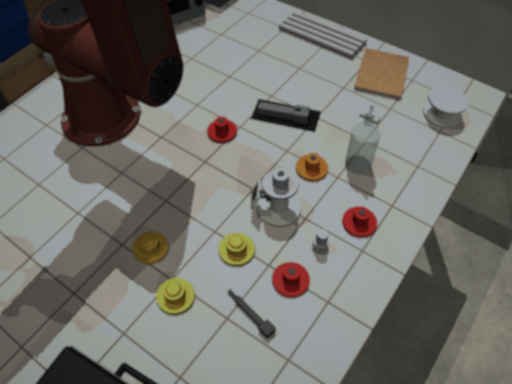

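View pics/a_side.png

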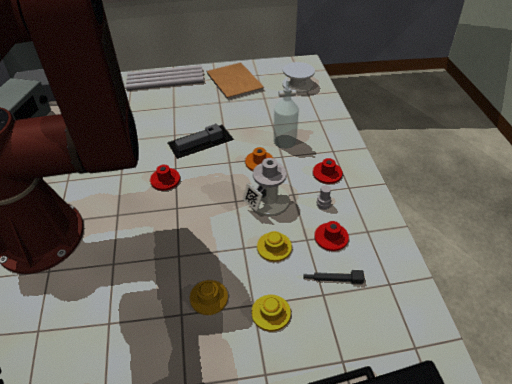

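The scene and side views show three yellow stages: scene (150,247), (237,248), (175,294). Red and orange decoys are scattered around, the stand with the cap is near (280,195), the scanner on its pad near (287,113), and the probe, coupler and bottle are nearby.

```bash
cat > h.py <<'E'
import cv2,numpy as np
from plant import arm,grab_frame,camera_info
from scipy.spatial.transform import Rotation as R
from scipy.optimize import least_squares
def cam(n,o=None):
    c=camera_info(n)
    if n=="wrist":
        o=o or arm.get_obs();T=np.eye(4);T[:3,:3]=R.from_quat(o["tcp_rot"]).as_matrix();T[:3,3]=o["tcp_pos"];T=T@c["mount"]
    else:T=np.array(c["T"])
    return np.array(c["camera_matrix"]),float(c["k1"]),T
def proj(P,C):
    K,k,T=C;p=(np.atleast_2d(P)-T[:3,3])@T[:3,:3];s=p[:,:2]/p[:,2:]
    s=s*(1+k*(s**2).sum(1,keepdims=True));return s*[K[0,0],K[1,1]]+K[:2,2]
def back(uv,z,C):
    K,k,T=C;d=cv2.undistortPoints(np.array(uv,float).reshape(-1,1,2),K,np.array([k,0,0,0.]))[:,0]
    d=np.c_[d,np.ones(len(d))]@T[:3,:3].T;return T[:3,3]+d*((z-T[2,3])/d[:,2])[:,None]
A=np.linspace(0,2*np.pi,48)
def ring(x,y,z,r):return np.c_[x+r*np.cos(A),y+r*np.sin(A),0*A+z]
def sil(x,y,C,z0=0,prof=((0,.045,),(.01,.045),(.01,.025),(.038,.025),(.042,.018),(.046,.0145))):
    m=np.zeros((384,512),np.uint8);pr=[proj(ring(x,y,z0+z,r),C) for z,r in prof]
    for a,b in zip(pr,pr[1:]):cv2.fillConvexPoly(m,cv2.convexHull(np.r_[a,b].astype(np.float32)).round().astype(int),1)
    return m
def cen(m):
    q=cv2.moments(m,True);return np.array([q["m10"],q["m01"]])/q["m00"]
def locate(mask,C,z0=0):
    c=cen(mask);g=back([c],z0+.015,C)[0,:2]
    for _ in range(6):g=g+(back([c],z0+.015,C)-back([cen(sil(*g,C,z0))],z0+.015,C))[0,:2]
    s=sil(*g,C,z0);return g,(s&mask).sum()/((s|mask).sum())
def blobs(f,lo=20,hi=36,smin=120,amin=300):
    h=cv2.cvtColor(f,cv2.COLOR_RGB2HSV);m=cv2.inRange(h,(lo,smin,60),(hi,255,255))
    m=cv2.morphologyEx(m,cv2.MORPH_CLOSE,np.ones((5,5)));n,l,st,ce=cv2.connectedComponentsWithStats(m)
    return [((l==i).astype(np.uint8),st[i],np.median(h[l==i],0)) for i in range(1,n) if st[i,4]>amin]
E
python3 - <<'E'
from h import *
rows=[]
for n in("scene","side","wrist"):
    f=cv2.imread(f"pics/a_{n}.png")[:,:,::-1].copy();C=cam(n)
    for lo,hi,t in((0,19,"red/or"),(17,36,"yel")):
      for m,s,h in blobs(f,lo,hi):
        g,i=locate(m,C);print(n,t,s,h,g.round(4),round(i,2))
S=cv2.imread("pics/a_scene.png");D=cv2.imread("pics/a_side.png");W=cv2.imread("pics/a_wrist.png")
a=cv2.resize(S[155:245,235:335],(400,360),interpolation=3);b=cv2.resize(D[145:235,225:325],(400,360),interpolation=3)
c=cv2.resize(S[85:145,240:330],(360,240),interpolation=3);w=cv2.resize(W,(320,240))
cv2.imwrite("pics/b.png",np.vstack([np.hstack([a,b]),np.hstack([c,w,np.zeros((240,120,3),np.uint8)])]))
E
```

```text
scene red/or [ 75  23  22  29 366] [  4. 145.  69.] [-0.3395  0.249 ] 0.66
scene red/or [ 357   51   50   43 1102] [ 15.  119.  142.5] [0.6286 0.6868] 0.29
scene red/or [  7  62  38  30 417] [ 15. 123.  61.] [-0.3538 -0.013 ] 0.59
scene red/or [208 117  29  26 551] [  1. 197. 124.] [0.3502 0.1642] 0.83
scene red/or [297 154  31  27 639] [ 15. 182. 139.] [0.6421 0.1956] 0.83
scene red/or [343 207  34  30 797] [  1. 195. 137.] [0.8373 0.1127] 0.86
scene red/or [273 263  36  34 991] [  1. 186. 144.] [ 0.7818 -0.1268] 0.86
scene yel [132 232  36  32 885] [ 21. 179.  86.] [ 0.4481 -0.2557] 0.87
scene yel [220 234  34  32 860] [ 30. 143. 149.] [ 0.6275 -0.1344] 0.82
scene yel [ 157  279   37   35 1028] [ 30. 144. 150.] [ 0.5857 -0.3186] 0.86
side red/or [ 207   63   56   34 1102] [ 14. 150. 148.] [0.6201 0.6794] 0.31
side red/or [  11  116   55   36 1358] [  4. 162.  71.] [-0.1077  0.4775] 0.33
side red/or [245 147  28  24 336] [ 13. 232. 155.] [0.6342 0.2141] 0.57
side red/or [313 158  30  26 547] [  1. 234. 143.] [0.8371 0.1171] 0.88
side red/or [150 165  30  26 546] [  1. 233. 138.] [0.3484 0.1691] 0.85
side red/or [315 221  34  30 776] [  1. 234. 149.] [ 0.7815 -0.1237] 0.89
side yel [257 231  35  31 824] [ 25. 216. 154.] [ 0.6262 -0.1317] 0.91
side yel [ 189  280   39   35 1067] [ 21. 225.  76.] [ 0.4474 -0.2533] 0.93
side yel [ 251  295   40   37 1148] [ 26. 212. 158.] [ 0.5851 -0.3162] 0.93
wrist red/or [488 240  24  52 698] [ 18. 121. 112.] [ 0.0938 -0.9745] 0.63
wrist yel [488 240  24  53 697] [ 18. 121. 112.] [ 0.0942 -0.975 ] 0.63
```

View pics/b.png

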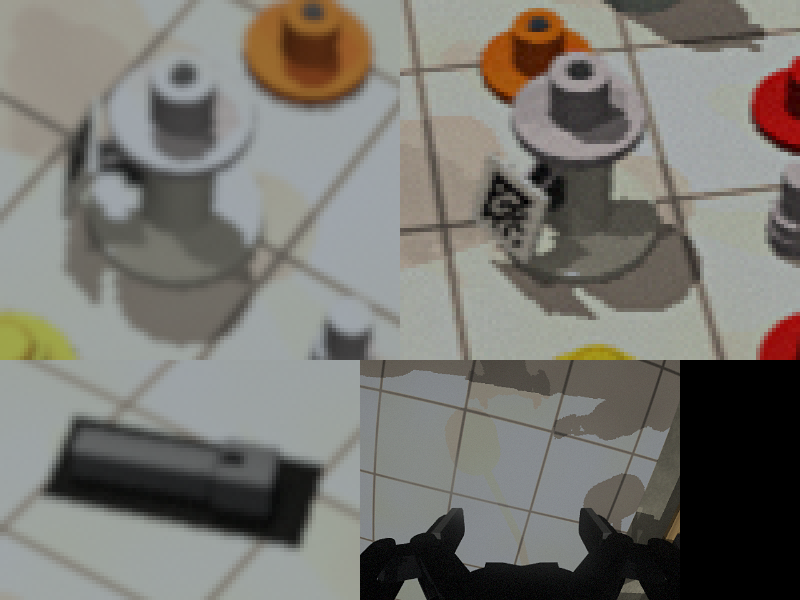

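```bash
python3 - <<'E'
from h import *
S,D=cam("scene"),cam("side")
def r(p):
    x,y=p;e=[]
    for C,uv,L,Rr in((S,(281,173),262,298.2),(D,(269.75,162),253,287)):
        e+=list(proj([[x,y,.148]],C)[0]-uv)
        q=np.r_[proj(ring(x,y,.11,.045),C),proj(ring(x,y,.10,.045),C)][:,0];e+=[q.min()-L,q.max()-Rr]
    return np.array(e)
s=least_squares(r,[.6,.08]);print("stand",s.x,s.fun.round(1))
t=back([(253.5,198.25)],.06,D)[0];print("tag",t,(t[:2]-s.x),np.degrees(np.arctan2(*(t[:2]-s.x)[::-1])),np.linalg.norm(t[:2]-s.x))
p=back([(258.75,98.75),(251,117.5),(320.5,110.75),(315,131.75)],.004,S);print(p.round(3),p.mean(0))
h=back([(310,112),(296,119)],.02,S);print(h)
for n,C in(("scene",S),("side",D)):print(n,proj([[*s.x,0]],C))
E
```

```text
stand [0.6431716  0.03032447] [-0.2 -0.2 -0.2  0.4  0.4  0.1 -0.  -0.2]
tag [ 0.59280083 -0.0079108   0.06      ] [-0.05037078 -0.03823528] -142.79871879281674 0.06323884365462323
[[0.361 0.34  0.004]
 [0.39  0.258 0.004]
 [0.547 0.405 0.004]
 [0.579 0.319 0.004]] [0.46925012 0.33043862 0.004     ]
[[0.53112116 0.36666157 0.02      ]
 [0.51263122 0.31706628 0.02      ]]
scene [[278.72539269 208.31274004]]
side [[269.25908911 201.0118205 ]]
```

The composite shows the stand close up. The cap hub top is at scene (281,173), and the tag faces toward the robot at side (253,198). The scanner's head points right along the pad. Next I turn the tool to yaw 90°, so that tool x = world +y and tool y = world +x.

```bash
python3 -m inch '[[[0,0,0,0,0,-0.095],[0,0,0,0,0,-0.095],[0,0,0,0,0,-0.095],[0,0,0,0,0,-0.095],[0,0,0,0,0,-0.095],[0,0,0,0,0,-0.095],[0,0,0,0,0,-0.095],[0,0,0,0,0,-0.095],[0,0,0,0,0,-0.095],[0,0,0,0,0,-0.095],[0,0,0,0,0,-0.095],[0,0,0,0,0,-0.095],[0,0,0,0,0,-0.095],[0,0,0,0,0,-0.095]]]' 1 40
python3 -m inch '[[[3,2.5,0,0,0,0],[3,2.5,0,0,0,0],[3,2.5,0,0,0,0],[3,2.5,0,0,0,0],[3,2.5,0,0,0,0],[3,2.5,0,0,0,0],[3,2.5,0,0,0,0],[3,2.5,0,0,0,0],[3,2.5,0,0,0,0],[3,2.5,0,0,0,0],[3,2.5,0,0,0,0],[3,2.5,0,0,0,0],[3,2.5,0,0,0,0],[3,2.5,0,0,0,0],[3,2.5,0,0,0,0],[3,2.5,0,0,0,0],[0,0,0,0,0,0],[0,0,0,0,0,0]]]'
python3 - <<'E'
from h import *
o=arm.get_obs();print(R.from_quat(o["tcp_rot"]).as_matrix().round(3).tolist(),o["joints"].round(2))
f=grab_frame("wrist");cv2.imwrite("pics/c.png",f[:,:,::-1])
C=cam("wrist",o)
for m,s,h in blobs(f):print(s,h,locate(m,C))
for z in(.148,.11,0):print(proj([[.643,.030,z]],C))
E
```

```text
time_s: 1.55
tcp_pos: [0.1454, -0.582, 0.231]
tcp_rot: [0.704, 0.71, 0.0, -0.0]
wrist_force: [0.4, 0.5, -0.1]
width: 0.0853
grasp_force: 0.0
time_s: 3.35
tcp_pos: [0.5435, -0.0998, 0.2308]
tcp_rot: [0.705, 0.709, -0.0, -0.0]
wrist_force: [0.2, 0.8, -0.0]
width: 0.0853
grasp_force: 0.0
[[-0.006, 1.0, -0.001], [1.0, 0.006, 0.0], [0.0, -0.001, -1.0]] [-0.42 -0.04 -0.05  1.56 -0.    1.15]
[ 290  155   73   71 4069] [ 28. 190. 156.] (array([ 0.62684633, -0.13385177]), np.float64(0.9471601489757915))
[ 160  246   61   62 2800] [ 22. 196. 118.] (array([ 0.45234909, -0.25744759]), np.float64(0.7954610744039069))
[ 256  288   64   41 1957] [ 22. 199. 105.] (array([ 0.58396424, -0.3048524 ]), np.float64(0.5941267387944359))
[[405.05871174  13.95647557]]
[[383.78291734  27.05135792]]
[[346.38415081  50.37343123]]
```

View pics/c.png

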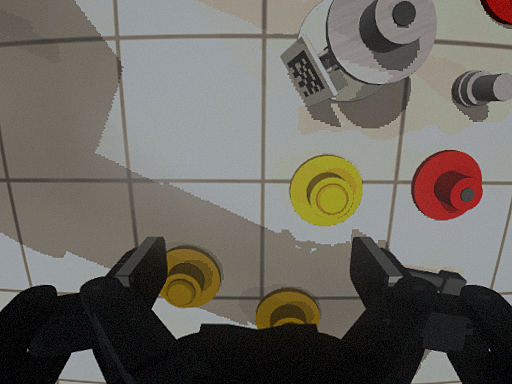

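The wrist view shows the cap's hub top at (405,13), matching the prediction of (405,14). The tag is at (305,73) and the stages are where expected, so I can grasp the cap.

```bash
python3 -m inch '[[[2.6,2,0,0,0,0],[2.6,2,0,0,0,0],[2.6,2,0,0,0,0],[2.6,2,0,0,0,0],[2.6,2,0,0,0,0],[0,0,0,0,0,0],[0,0,2.3,0,0,0],[0,0,2.3,0,0,0],[0,0,2.3,0,0,0],[0,0,2.3,0,0,0],[0,0,2.3,0,0,0],[0,0,0,0,0,0]]]'
python3 -m inch '[[[0,0,0,0,0,0],[0,0,0,0,0,0],[0,0,0,0,0,0],[0,0,0,0,0,0],[0,0,0,0,0,0],[0,0,0,0,0,0],[0,0,0,0,0,0],[0,0,0,0,0,0]]]' 0 40
```

```text
time_s: 4.6
tcp_pos: [0.6404, 0.0285, 0.1128]
tcp_rot: [0.706, 0.708, -0.002, -0.002]
wrist_force: [-0.7, -0.0, -0.0]
width: 0.0856
grasp_force: 0.0
time_s: 5.4
tcp_pos: [0.6436, 0.0295, 0.1181]
tcp_rot: [0.706, 0.708, 0.0, 0.001]
wrist_force: [-2.1, -1.3, 6.1]
width: 0.0388
grasp_force: 40.5
```

```bash
python3 -m inch '[[[0,0,-2,0,0,0],[0,0,-2,0,0,0],[0,0,-2,0,0,0],[0,0,-2,0,0,0],[-1.6,-3.5,0,0,0,0],[-1.6,-3.5,0,0,0,0],[-1.6,-3.5,0,0,0,0],[-1.6,-3.5,0,0,0,0],[-1.6,-3.5,0,0,0,0],[0,0,2.5,0,0,0],[0,0,2.5,0,0,0],[0,0,2.5,0,0,0],[0,0,2.5,0,0,0],[0,0,2.5,0,0,0],[0,0,2.5,0,0,0],[0,0,1.2,0,0,0],[0,0,0.8,0,0,0],[0,0,0.5,0,0,0],[0,0,0,0,0,0],[0,0,0,0,0,0]]]'
```

```text
time_s: 7.4
tcp_pos: [0.4689, -0.0511, 0.0222]
tcp_rot: [0.706, 0.709, 0.0, 0.001]
wrist_force: [-0.3, -0.3, -2.3]
width: 0.0388
grasp_force: 41.7
```

```bash
python3 -m inch '[[[0,0,0.3,0,0,0],[0,0,0.1,0,0,0],[0,0,0,0,0,0],[0,0,0,0,0,0]]]'
python3 -m inch '[[[0,0,0,0,0,0],[0,0,0,0,0,0],[0,0,0,0,0,0],[0,0,0,0,0,0],[0,0,-2,0,0,0],[0,0,-2,0,0,0],[0,0,-2,0,0,0],[0,0,-2,0,0,0],[-1.65,3.16,0,0,0,0],[-1.65,3.16,0,0,0,0],[-1.65,3.16,0,0,0,0],[-1.65,3.16,0,0,0,0],[-1.65,3.16,0,0,0,0],[0,0,0,0,0,0],[0,0,0,0,0,0],[0,0,0,0,0,0]]]' 1
python3 - <<'E'
from h import *
o=arm.get_obs()
f=grab_frame("wrist");cv2.imwrite("pics/d.png",f[:,:,::-1]);C=cam("wrist",o)
for m,s,h in blobs(f):print(s,h,locate(m,C))
E
```

```text
time_s: 7.8
tcp_pos: [0.4688, -0.0511, 0.0181]
tcp_rot: [0.706, 0.709, 0.0, 0.001]
wrist_force: [-3.3, 0.6, 6.2]
width: 0.0388
grasp_force: 42.4
time_s: 9.4
tcp_pos: [0.626, -0.1323, 0.0974]
tcp_rot: [0.706, 0.709, -0.0, -0.0]
wrist_force: [0.4, 0.5, 0.4]
width: 0.0853
grasp_force: 0.0
[  202   138   115   112 10066] [ 27. 196. 149.] (array([ 0.62660078, -0.13379606]), np.float64(0.9692826191622532))
[ 31 280  50  16 391] [ 22. 227. 118.] (array([ 0.4510258 , -0.21929772]), np.float64(0.049132947976878616))
```

```bash
python3 -m inch '[[[-0.15,0,2,0,0,0],[0,0.05,2,0,0,0],[0,0,2,0,0,0],[0,0,1.5,0,0,0],[0,0,0.7,0,0,0],[0,0,0,0,0,0],[0,0,0,0,0,0]]]'
python3 -m inch '[[[0,0,0,0,0,0],[0,0,0,0,0,0],[0,0,0,0,0,0],[0,0,0,0,0,0],[0,0,0,0,0,0],[0,0,0,0,0,0],[0,0,0,0,0,0],[0,0,0,0,0,0]]]' 0 40
```

```text
time_s: 10.15
tcp_pos: [0.6276, -0.1344, 0.0163]
tcp_rot: [0.706, 0.709, 0.0, 0.001]
wrist_force: [-0.6, -1.4, 0.5]
width: 0.0854
grasp_force: 0.0
time_s: 10.95
tcp_pos: [0.6277, -0.1345, 0.0163]
tcp_rot: [0.706, 0.709, 0.0, 0.001]
wrist_force: [-1.0, 0.2, 5.7]
width: 0.0487
grasp_force: 41.6
```

```bash
python3 -m inch '[[[0,0,-2,0,0,0],[0,0,-2.5,0,0,0],[0,0,-2.5,0,0,0],[0,0,-2.5,0,0,0],[0,0,-2.5,0,0,0],[0,0,-1,0,0,0],[3,0.3,0,0,0,0],[3,0.3,0,0,0,0],[3,0.3,0,0,0,0],[3,0.3,0,0,0,0],[3,0.3,0,0,0,0],[1.4,0.1,0,0,0,0],[0,0,0,0,0,0],[0,0,0,0,0,0],[0,0,0,0,0,0]]]'
```

```text
time_s: 12.45
tcp_pos: [0.6424, 0.0287, 0.145]
tcp_rot: [0.706, 0.708, -0.0, -0.0]
wrist_force: [-0.1, 0.0, -1.3]
width: 0.0483
grasp_force: 41.9
```

```bash
python3 -m inch '[[[0.08,0.1,1,0,0,0],[0,0,1,0,0,0],[0,0,0.3,0,0,0],[0,0,0.2,0,0,0],[0,0,0.2,0,0,0],[0,0,0,0,0,0],[0,0,0,0,0,0]]]'
```

```text
time_s: 13.15
tcp_pos: [0.6434, 0.0306, 0.1184]
tcp_rot: [0.706, 0.709, -0.0, 0.0]
wrist_force: [-1.0, -0.6, -2.6]
width: 0.0484
grasp_force: 41.9
```

```bash
python3 -m inch '[[[0,0,0.1,0,0,0],[0,0,0.1,0,0,0],[0,0,0.1,0,0,0],[0,0,0,0,0,0],[0,0,0,0,0,0]]]'
python3 -m inch '[[[0,0,0,0,0,0],[0,0,0,0,0,0],[0,0,0,0,0,0],[0,0,0,0,0,0],[0,0,0,0,0,0]]]' 1
python3 -m inch '[[[0,0,-2,0,0,0],[0,0,-2,0,0,0],[0,0,-2,0,0,0],[-3,0,-2,0,0,0],[-3,0,-1,0,0,0],[-3,0,0,0,0,0],[-3,0,0,0,0,0],[-3,0,0,0,0,0],[-3,-0.5,0,0,0,0],[-3,-0.5,0,0,0,0],[-3,-1.5,0,0,0,0],[-3,-1.5,0,0,0,0],[-3,-1,0,0,0,0],[-2,-1,0,0,0,0],[0,0,0,0,0,0],[0,0,0,0,0,0]]]'
python3 - <<'E'
from h import *
o=arm.get_obs()
f=grab_frame("wrist");cv2.imwrite("pics/e.png",f[:,:,::-1]);C=cam("wrist",o)
for m,s,h in blobs(f):print(s,h,locate(m,C))
for n in("scene","side"):
    f=grab_frame(n)
    cv2.imwrite(f"pics/e_{n}.png",f[:,:,::-1])
    for m,s,h in blobs(f,17):print(n,s,h,locate(m,cam(n)),"at z.1",locate(m,cam(n),.1))
E
```

```text
time_s: 13.65
tcp_pos: [0.6435, 0.0305, 0.1164]
tcp_rot: [0.706, 0.709, 0.0, 0.0]
wrist_force: [-4.7, 0.0, 5.5]
width: 0.0484
grasp_force: 42.7
time_s: 14.15
tcp_pos: [0.6436, 0.0306, 0.1153]
tcp_rot: [0.706, 0.709, 0.0, 0.0]
wrist_force: [0.3, 0.8, 0.4]
width: 0.0856
grasp_force: 0.0
time_s: 15.75
tcp_pos: [0.5847, -0.2897, 0.2053]
tcp_rot: [0.706, 0.708, 0.0, -0.0]
wrist_force: [0.3, -0.1, 0.4]
width: 0.0859
grasp_force: 0.0
[  94   95   82   82 5176] [ 21. 172. 127.] (array([ 0.44747052, -0.25534128]), np.float64(0.9486803519061584))
[ 220  152   79   77 4738] [ 22. 190. 125.] (array([ 0.58547859, -0.31779109]), np.float64(0.9563988696003229))
scene [264 169  34  31 833] [ 27. 150. 156.] (array([0.60343926, 0.09570541]), np.float64(0.9620853080568721)) at z.1 (array([0.6436706 , 0.02947117]), np.float64(0.8388721047331319))
scene [133 231  35  33 877] [ 21. 174. 118.] (array([ 0.44830426, -0.25554565]), np.float64(0.8700396825396826)) at z.1 (array([ 0.50268982, -0.28827199]), np.float64(0.7218106995884773))
scene [ 156  278   38   36 1041] [ 21. 173. 121.] (array([ 0.58536512, -0.3186219 ]), np.float64(0.8675)) at z.1 (array([ 0.62689682, -0.34538307]), np.float64(0.7189226519337016))
side [ 190  280   38   35 1067] [ 21. 222. 121.] (array([ 0.44758901, -0.253734  ]), np.float64(0.9294425087108014)) at z.1 (array([ 0.45178213, -0.31345626]), np.float64(0.7378976486860305))
side [ 251  295   40   37 1150] [ 21. 222. 123.] (array([ 0.58506357, -0.31605464]), np.float64(0.9319286871961102)) at z.1 (array([ 0.57359224, -0.36894662]), np.float64(0.7367072389493914))
```

```bash
python3 -m inch '[[[-1.4,0,2,0,0,0],[-1.4,0,2.5,0,0,0],[0,0.05,2.5,0,0,0],[0,0,2.5,0,0,0],[0,0,2.5,0,0,0],[0,0,2.5,0,0,0],[0,0,2.5,0,0,0],[0,0,1.3,0,0,0],[0,0,0.6,0,0,0],[0,0,0,0,0,0],[0,0,0,0,0,0]]]'
python3 -m inch '[[[0,0,0,0,0,0],[0,0,0,0,0,0],[0,0,0,0,0,0],[0,0,0,0,0,0],[0,0,0,0,0,0],[0,0,0,0,0,0],[0,0,0,0,0,0],[0,0,0,0,0,0]]]' 0 40
```

```text
time_s: 17.0
tcp_pos: [0.5861, -0.318, 0.0177]
tcp_rot: [0.706, 0.709, 0.0, 0.001]
wrist_force: [0.6, 0.5, 0.8]
width: 0.0854
grasp_force: 0.0
time_s: 17.8
tcp_pos: [0.5857, -0.318, 0.0174]
tcp_rot: [0.706, 0.708, -0.0, 0.001]
wrist_force: [-1.8, -0.2, 5.5]
width: 0.0484
grasp_force: 41.4
```

```bash
python3 -m inch '[[[0,0,-2,0,0,0],[0,0,-3,0,0,0],[0,0,-3,0,0,0],[0,0,-3,0,0,0],[0,0,-3,0,0,0],[0,0,-3,0,0,0],[2.9,0.5,0,0,0,0],[2.9,0.5,0,0,0,0],[2.9,0.5,0,0,0,0],[2.9,0.5,0,0,0,0],[2.9,0.5,0,0,0,0],[2.9,0.5,0,0,0,0],[2.9,0.5,0,0,0,0],[2.9,0.5,0,0,0,0],[2.9,0.5,0,0,0,0],[2.9,0.5,0,0,0,0],[2.9,0.4,0,0,0,0],[2.9,0.4,0,0,0,0],[0,0,0,0,0,0],[0,0,0,0,0,0]]]'
python3 -m inch '[[[0,0,0,0,0,0],[0,0,0,0,0,0]]]'
```

```text
time_s: 19.8
tcp_pos: [0.6418, 0.0311, 0.186]
tcp_rot: [0.705, 0.709, -0.0, -0.0]
wrist_force: [-0.5, -0.3, -2.3]
width: 0.0489
grasp_force: 42.0
time_s: 20.0
tcp_pos: [0.6419, 0.0296, 0.1862]
tcp_rot: [0.706, 0.708, -0.0, 0.0]
wrist_force: [0.7, -0.7, -1.3]
width: 0.0484
grasp_force: 42.0
```

```bash
python3 -m inch '[[[0.04,0.17,1,0,0,0],[0,0,1,0,0,0],[0,0,0.3,0,0,0],[0,0,0.2,0,0,0],[0,0,0.2,0,0,0],[0,0,0.2,0,0,0],[0,0,0.1,0,0,0],[0,0,0.1,0,0,0],[0,0,0.1,0,0,0],[0,0,0,0,0,0],[0,0,0,0,0,0]]]'
```

```text
time_s: 21.1
tcp_pos: [0.6438, 0.0311, 0.1554]
tcp_rot: [0.706, 0.709, 0.0, 0.0]
wrist_force: [-3.1, 0.2, 5.5]
width: 0.0487
grasp_force: 42.5
```

```bash
python3 -m inch '[[[0,0,0,0,0,0],[0,0,0,0,0,0],[0,0,0,0,0,0],[0,0,0,0,0,0],[0,0,0,0,0,0]]]' 1
python3 -m inch '[[[0,0,-2,0,0,0],[0,0,-2,0,0,0],[0,0,-2,0,0,0],[-2.6,-1.7,-1,0,0,0],[-2.6,-1.7,0,0,0,0],[-2.6,-1.8,0,0,0,0],[-2.6,-1.8,0,0,0,0],[-2.6,-1.8,0,0,0,0],[-2.6,-1.8,0,0,0,0],[-2.6,-1.8,1,0,0,0],[-2.6,-1.8,2,0,0,0],[-2.6,-1.8,3,0,0,0],[-2.6,-1.8,3,0,0,0],[-2.6,-1.8,2,0,0,0],[0,0,0,0,0,0],[0,0,0,0,0,0]]]'
python3 - <<'E'
from h import *
o=arm.get_obs()
f=grab_frame("wrist");cv2.imwrite("pics/f.png",f[:,:,::-1]);C=cam("wrist",o)
for m,s,h in blobs(f,17):print(s,h,locate(m,C))
E
```

```text
time_s: 21.6
tcp_pos: [0.6437, 0.031, 0.1542]
tcp_rot: [0.706, 0.709, -0.0, 0.0]
wrist_force: [-0.6, -0.7, -1.0]
width: 0.0854
grasp_force: 0.0
time_s: 23.2
tcp_pos: [0.4484, -0.2559, 0.1141]
tcp_rot: [0.706, 0.708, 0.0, -0.0]
wrist_force: [0.7, -0.7, 0.9]
width: 0.0856
grasp_force: 0.0
[ 204  133  109  106 8939] [ 22. 195. 125.] (array([ 0.44808727, -0.25543621]), np.float64(0.9686822713480711))
```

```bash
python3 -m inch '[[[0.05,0,2.5,0,0,0],[0,0,2.5,0,0,0],[0,0,2.5,0,0,0],[0,0,1.5,0,0,0],[0,0,0.7,0,0,0],[0,0,0,0,0,0],[0,0,0,0,0,0]]]'
python3 -m inch '[[[0,0,0,0,0,0],[0,0,0,0,0,0],[0,0,0,0,0,0],[0,0,0,0,0,0],[0,0,0,0,0,0],[0,0,0,0,0,0],[0,0,0,0,0,0],[0,0,0,0,0,0]]]' 0 40
```

```text
time_s: 23.95
tcp_pos: [0.4496, -0.2557, 0.0185]
tcp_rot: [0.706, 0.709, -0.0, 0.001]
wrist_force: [0.1, -0.2, 0.6]
width: 0.0854
grasp_force: 0.0
time_s: 24.75
tcp_pos: [0.4492, -0.2557, 0.0184]
tcp_rot: [0.706, 0.708, -0.0, 0.001]
wrist_force: [-1.7, 0.6, 6.8]
width: 0.0485
grasp_force: 41.1
```

```bash
python3 -m inch '[[[0,0,-2,0,0,0],[0,0,-3.5,0,0,0],[0,0,-4,0,0,0],[0,0,-4,0,0,0],[0,0,-4,0,0,0],[0,0,-3.5,0,0,0],[2.6,1.8,0,0,0,0],[2.6,1.8,0,0,0,0],[2.6,1.8,0,0,0,0],[2.6,1.8,0,0,0,0],[2.6,1.8,0,0,0,0],[2.6,1.8,0,0,0,0],[2.6,1.8,0,0,0,0],[2.6,1.8,0,0,0,0],[2.6,1.8,0,0,0,0],[2.6,1.8,0,0,0,0],[2.6,1.6,0,0,0,0],[0,0,0,0,0,0],[0,0,0,0,0,0],[0,0,0,0,0,0]]]'
```

```text
time_s: 26.75
tcp_pos: [0.6433, 0.0309, 0.2271]
tcp_rot: [0.706, 0.708, -0.0, -0.0]
wrist_force: [-0.1, -0.1, -1.8]
width: 0.0486
grasp_force: 42.5
```

```bash
python3 -m inch '[[[-0.05,0.04,1,0,0,0],[0,0,1,0,0,0],[0,0,0.3,0,0,0],[0,0,0.2,0,0,0],[0,0,0.2,0,0,0],[0,0,0.2,0,0,0],[0,0,0.1,0,0,0],[0,0,0.1,0,0,0],[0,0,0.1,0,0,0],[0,0,0.1,0,0,0],[0,0,0,0,0,0],[0,0,0,0,0,0]]]'
```

```text
time_s: 27.95
tcp_pos: [0.6442, 0.0311, 0.1944]
tcp_rot: [0.706, 0.709, 0.0, 0.0]
wrist_force: [-0.3, -0.4, -1.1]
width: 0.0485
grasp_force: 42.8
```

```bash
python3 -m inch '[[[0,0,0.1,0,0,0],[0,0,0.1,0,0,0],[0,0,0,0,0,0],[0,0,0,0,0,0]]]'
python3 -m inch '[[[0,0,0,0,0,0],[0,0,0,0,0,0],[0,0,0,0,0,0],[0,0,0,0,0,0],[0,0,0,0,0,0]]]' 1
python3 -m inch '[[[0,0,-2,0,0,0],[0,0,-2,0,0,0],[0,0,-2,0,0,0],[-0.7,-1.8,-1,0,0,0],[-0.7,-1.8,0,0,0,0],[-0.7,-1.8,0,0,0,0],[-0.8,-1.8,0,0,0,0],[-0.8,-1.8,0,0,0,0],[-0.8,-1.8,0,0,0,0],[-0.9,-1.7,1,0,0,0],[-0.9,-1.7,2,0,0,0],[-0.9,-1.7,3,0,0,0],[-0.8,-1.7,3,0,0,0],[0,0,2,0,0,0],[0,0,0,0,0,0],[0,0,0,0,0,0]]]'
python3 - <<'E'
from h import *
o=arm.get_obs()
f=grab_frame("wrist");S=grab_frame("scene");D=grab_frame("side")
for n,I in(("wrist",f),("scene",S),("side",D)):cv2.imwrite(f"pics/g_{n}.png",I[:,:,::-1])
a=cv2.resize(S[115:235,230:340],(400,436),interpolation=3);b=cv2.resize(D[95:215,215:325],(400,436),interpolation=3)
cv2.imwrite("pics/g.png",np.hstack([a,b])[:,:,::-1])
print(proj([[.469,-.0496,z] for z in(.01,.048)],cam("wrist",o)))
E
```

```text
time_s: 28.35
tcp_pos: [0.6443, 0.0311, 0.1944]
tcp_rot: [0.706, 0.709, 0.0, 0.001]
wrist_force: [-5.1, 1.0, 10.2]
width: 0.0486
grasp_force: 43.9
time_s: 28.85
tcp_pos: [0.644, 0.0311, 0.1921]
tcp_rot: [0.706, 0.709, -0.0, -0.0]
wrist_force: [1.1, 0.3, -0.4]
width: 0.0852
grasp_force: 0.0
time_s: 30.45
tcp_pos: [0.4686, -0.0497, 0.1529]
tcp_rot: [0.706, 0.709, 0.0, 0.0]
wrist_force: [0.2, -0.3, 0.1]
width: 0.0856
grasp_force: 0.0
[[258.47870868 178.41478154]
 [258.55397932 188.76127991]]
```

View pics/g.png

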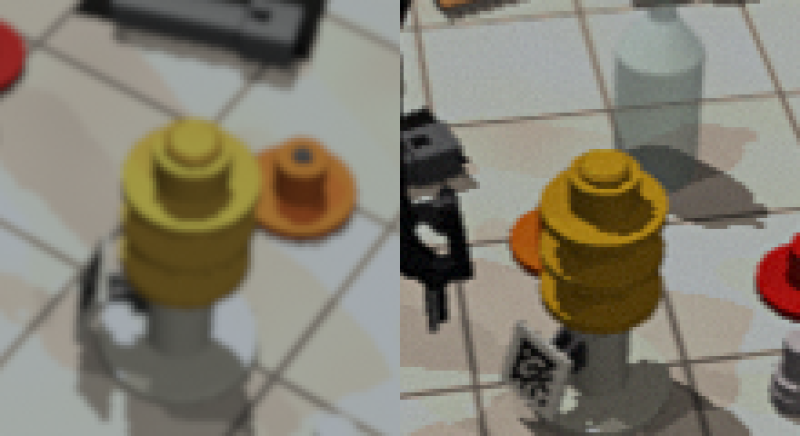

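View pics/g_wrist.png

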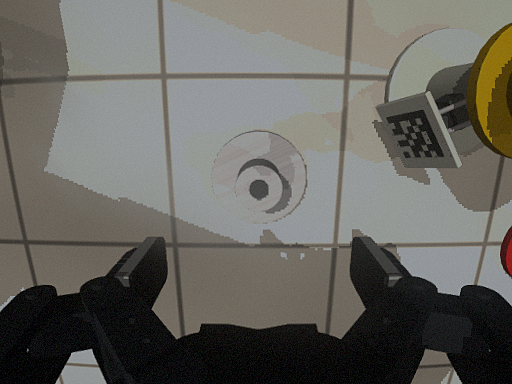

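The stack shows all three stages seated flush, and the cap stands at (258,189) exactly as predicted. Next I pick up the cap.

```bash
python3 -m inch '[[[-0.07,0,2.5,0,0,0],[0,0,2.5,0,0,0],[0,0,2.5,0,0,0],[0,0,2.5,0,0,0],[0,0,1.5,0,0,0],[0,0,1,0,0,0],[0,0,0.7,0,0,0],[0,0,0,0,0,0],[0,0,0,0,0,0]]]'
python3 -m inch '[[[0,0,0,0,0,0],[0,0,0,0,0,0],[0,0,0,0,0,0],[0,0,0,0,0,0],[0,0,0,0,0,0],[0,0,0,0,0,0],[0,0,0,0,0,0],[0,0,0,0,0,0]]]' 0 40
python3 - <<'E'
from h import *
q=np.array([[376,107],[431,92],[463,165],[407,169]],float)
f=cv2.imread("pics/g_wrist.png")
o=dict(tcp_pos=np.array([.4686,-.0497,.1529]),tcp_rot=np.array([.706,.709,0,0])/np.hypot(.706,.709));C=cam("wrist",o)
c=back([(413,134)],.06,C)[0];d=c[:2]-[.6438,.0305];print("tag",c,np.degrees(np.arctan2(d[1],d[0])),np.linalg.norm(d))
E
```

```text
time_s: 31.5
tcp_pos: [0.469, -0.0506, 0.0211]
tcp_rot: [0.706, 0.709, 0.0, 0.001]
wrist_force: [-0.2, -0.2, 0.7]
width: 0.0853
grasp_force: 0.0
time_s: 32.3
tcp_pos: [0.4689, -0.0505, 0.0209]
tcp_rot: [0.706, 0.709, 0.0, 0.001]
wrist_force: [-0.8, 1.8, 5.1]
width: 0.0389
grasp_force: 40.5
tag [ 0.587467   -0.00247945  0.06      ] -149.6536950592777 0.06527672044158453
```

```bash
python3 -m inch '[[[0,0,-2,0,0,0],[0,0,-3.5,0,0,0],[0,0,-4,0,0,0],[0,0,-4,0,0,0],[0,0,-4,0,0,0],[0,0,-4,0,0,0],[0,0,-3,0,0,0],[1,2.2,0,0,0,0],[1,2.2,0,0,0,0],[1,2.2,0,0,0,0],[1,2.2,0,0,0,0],[1,2.2,0,0,0,0],[1,2.2,0,0,0,0],[1,2.2,0,0,0,0],[1,2.1,0,0,0,0],[0,0,0,0,0,0],[0,0,0,0,0,0],[0,0,0,0,0,0]]]'
```

```text
time_s: 34.1
tcp_pos: [0.6424, 0.0301, 0.265]
tcp_rot: [0.706, 0.708, -0.0, -0.0]
wrist_force: [-0.1, -0.8, -2.6]
width: 0.0391
grasp_force: 41.6
```

```bash
python3 -m inch '[[[0.05,0.16,0.8,0,0,0],[0,0,0.8,0,0,0],[0,0,0.3,0,0,0],[0,0,0.2,0,0,0],[0,0,0.2,0,0,0],[0,0,0.2,0,0,0],[0,0,0.2,0,0,0],[0,0,0.1,0,0,0],[0,0,0.1,0,0,0],[0,0,0.1,0,0,0],[0,0,0.1,0,0,0],[0,0,0,0,0,0],[0,0,0,0,0,0]]]'
```

```text
time_s: 35.4
tcp_pos: [0.6448, 0.0308, 0.2349]
tcp_rot: [0.706, 0.709, 0.0, 0.0]
wrist_force: [-1.5, 0.9, 3.1]
width: 0.0386
grasp_force: 42.2
```

```bash
python3 -m inch '[[[0,0,0.1,0,0,0],[0,0,0,0,0,0],[0,0,0,0,0,0]]]'
python3 -m inch '[[[0,0,0,0,0,0],[0,0,0,0,0,0],[0,0,0,0,0,0],[0,0,0,0,0,0],[0,0,0,0,0,0]]]' 1
python3 -m inch '[[[0,0,-1.5,0,0,0],[0,0,-2,0,0,0],[0,0,-2,0,0,0],[0,0,-2,0,0,0],[1,-1.8,-0.5,0,0,0],[2,-1.8,0,0,0,0],[2,-1.8,0,0,0,0],[2,-1.8,0,0,0,0],[2.5,-1.8,0,0,0,0],[2.5,-1.8,0,0,0,0],[2.5,-1.8,0,0,0,0],[2.5,-1.8,0,0,0,0],[2.5,-1.8,0,0,0,0],[2.5,-1.5,0,0,0,0],[0,0,0,0,0,0],[0,0,0,0,0,0]]]'
python3 - <<'E'
from h import *
o=arm.get_obs();print(o["joints"].round(2))
f=grab_frame("wrist");S=grab_frame("scene");D=grab_frame("side")
for n,I in(("wrist",f),("scene",S),("side",D)):cv2.imwrite(f"pics/i_{n}.png",I[:,:,::-1])
a=cv2.resize(S[85:235,230:340],(320,436),interpolation=3);b=cv2.resize(D[75:225,215:325],(320,436),interpolation=3)
cv2.imwrite("pics/i.png",np.hstack([a,b])[:,:,::-1])
E
```

```text
time_s: 35.7
tcp_pos: [0.6449, 0.0308, 0.2349]
tcp_rot: [0.706, 0.709, 0.0, 0.001]
wrist_force: [-3.3, 1.1, 7.9]
width: 0.0386
grasp_force: 42.9
time_s: 36.2
tcp_pos: [0.6446, 0.0309, 0.2331]
tcp_rot: [0.706, 0.709, -0.0, -0.0]
wrist_force: [-0.3, 0.6, 0.6]
width: 0.0857
grasp_force: 0.0
time_s: 37.8
tcp_pos: [0.4667, 0.2505, 0.3134]
tcp_rot: [0.705, 0.709, 0.0, 0.0]
wrist_force: [1.3, -1.2, 0.1]
width: 0.0855
grasp_force: 0.0
[ 0.25 -0.07  0.07  1.71 -0.    1.81]
```

View pics/i.png

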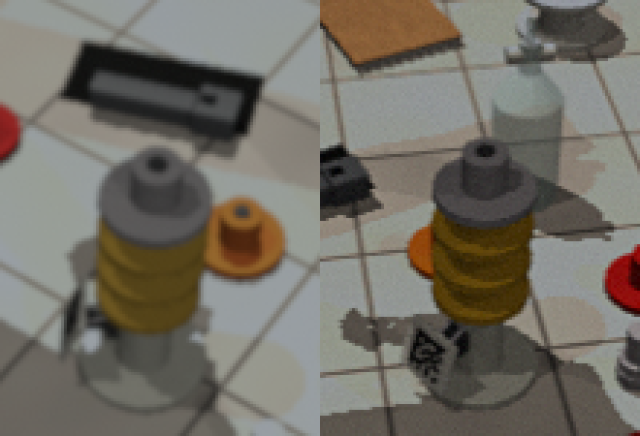

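View pics/i_wrist.png

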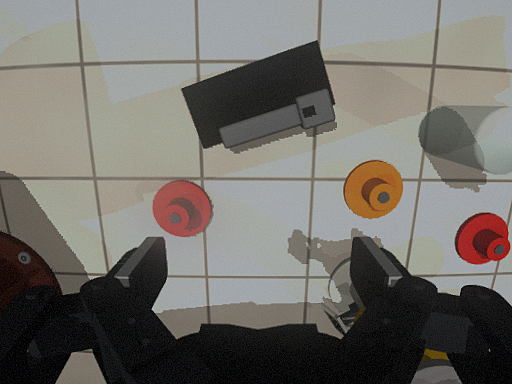

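The pictures show the pack closed, with three stages and the cap flush. The scanner has been knocked toward −y on its pad: in the wrist view its handle rear is near (223,138) and its head near (316,108). The pad corners are (182,88), (318,41), (333,103) and (206,148).

```bash
python3 -m inch '[[[0,0,0,0,0,-0.1],[0,0,0,0,0,-0.1],[0,0,0,0,0,-0.1],[0,0,0,0,0,-0.1],[0,0,0,0,0,-0.1],[0,0,0,0,0,-0.1],[0,0,0,0,0,-0.1],[0,0,0,0,0,-0.1],[0,0,0,0,0,-0.1],[0,0,0,0,0,-0.1],[0,0,0,0,0,-0.1],[0,0,0,0,0,-0.1],[0,0,0,0,0,-0.1],[0,0,0,0,0,-0.1],[0,0,0,0,0,-0.1],[0,0,0,0,0,-0.1],[0,0,0,0,0,-0.1],[0,0,0,0,0,-0.1],[0,0,0,0,0,-0.1]]]'
python3 - <<'E'
from h import *
o=dict(tcp_pos=np.array([.4667,.2505,.3134]),tcp_rot=np.array([.705,.709,0,0])/np.hypot(.705,.709));C=cam("wrist",o)
p=back([(182,88),(318,41),(333,103),(206,148)],.004,C);print("pad",p.round(4).tolist(),p.mean(0),np.degrees(np.arctan2(*(p[1]-p[0]+p[2]-p[3])[1::-1])))
b=back([(220,130),(226,147)],.032,C);h=back([(298,98),(328,90),(334,121),(303,128)],.038,C)
print(b.round(4).tolist(),h.round(4).tolist())
rear=b.mean(0);fr=h[1:3].mean(0);d=fr-rear;print("scanner mid",(rear+fr)/2,np.hypot(*d[:2]),np.degrees(np.arctan2(d[1],d[0])))
o=arm.get_obs();M=R.from_quat(o["tcp_rot"]).as_matrix();print(M.round(3).tolist(),o["joints"].round(2))
E
```

```text
time_s: 39.85
tcp_pos: [0.4674, 0.2493, 0.3131]
tcp_rot: [-0.167, 0.986, -0.0, -0.0]
wrist_force: [-0.0, -0.7, -0.2]
width: 0.0855
grasp_force: 0.0
pad [[0.3594, 0.3415, 0.004], [0.5475, 0.4044, 0.004], [0.5725, 0.322, 0.004], [0.3905, 0.2569, 0.004]] [0.46747892 0.33121375 0.004     ] 19.06644039778303
[[0.415, 0.285, 0.032], [0.4227, 0.262, 0.032]] [[0.5183, 0.3273, 0.038], [0.5571, 0.338, 0.038], [0.5672, 0.2983, 0.038], [0.5262, 0.2887, 0.038]]
scanner mid [0.49048862 0.29584675 0.035     ] 0.15011778214867064 17.290373126489094
[[-0.944, -0.33, -0.0], [-0.33, 0.944, -0.0], [0.0, -0.0, -1.0]] [ 0.24 -0.07  0.07  1.71 -0.   -0.09]
```

```bash
python3 -m inch '[[[-1,0.9,2,0,0,0],[-1,0.9,3,0,0,0],[-1,0.9,3,0,0,0],[-1.2,0.94,3,0,0,0],[0,0,3,0,0,0],[0,0,3,0,0,0],[0,0,1,0,0,0],[0,0,0,0,0,0],[0,0,0,0,0,0]]]'
python3 - <<'E'
from h import *
o=arm.get_obs();np.save("o.npy",np.r_[o["tcp_pos"],o["tcp_rot"]])
f=grab_frame("wrist");C=cam("wrist",o)
g=cv2.convertScaleAbs(f,alpha=1.6,beta=10)
cv2.imwrite("pics/j.png",cv2.resize(g,(768,576))[:,:,::-1])
def P(x,y,z):
    a=np.radians(17.5);return [.4905+x*np.cos(a)-y*np.sin(a),.296+x*np.sin(a)+y*np.cos(a),z]
print((proj([P(-.078,.015,.032),P(-.078,-.015,.032),P(.078,.022,.038),P(.078,-.022,.038)],C)*1.5).round())
E
```

```text
time_s: 40.75
tcp_pos: [0.4954, 0.2981, 0.1348]
tcp_rot: [-0.166, 0.986, 0.0, 0.001]
wrist_force: [0.2, -0.2, 1.0]
width: 0.0853
grasp_force: 0.0
[[420. 125.]
 [361. 123.]
 [421. 408.]
 [345. 406.]]
```

View pics/j.png

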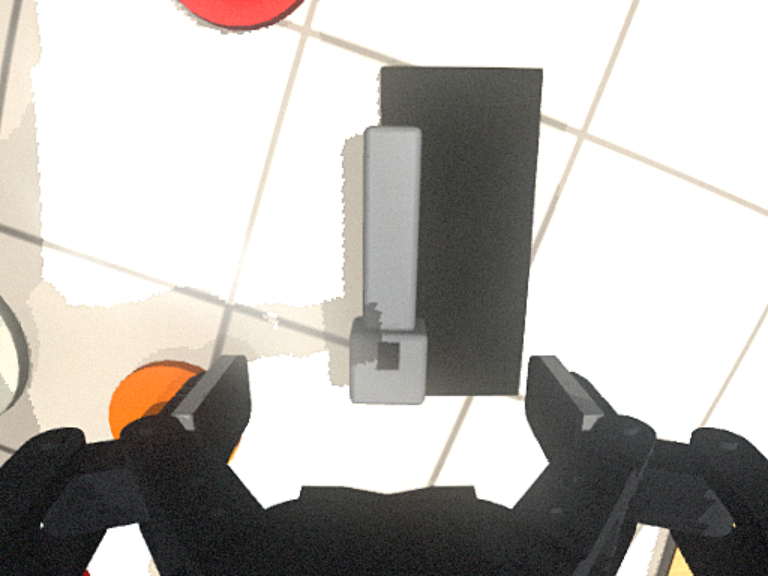

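```bash
python3 - <<'E'
from h import *
v=np.load("o.npy");C=cam("wrist",dict(tcp_pos=v[:3],tcp_rot=v[3:]))
b=back(np.array([(421,127),(365,127)])/1.5,.032,C);h=back(np.array([(426,402),(351,404)])/1.5,.038,C)
print(b.round(4).tolist(),h.round(4).tolist())
r,f=b.mean(0),h.mean(0);d=f-r;m=(r+f)/2;print(m,np.hypot(*d[:2]),np.degrees(np.arctan2(d[1],d[0])))
u=d[:2]/np.hypot(*d[:2]);t=m[:2]+.005*u
M=R.from_quat(v[3:]).as_matrix();print("to grip",t,"tool shift cm",100*(M.T@[*(t-v[:2]),0]), "toolyaw",np.degrees(np.arctan2(M[1,0],M[0,0])))
p=back(np.array([(381,67),(543,69),(519,395)])/1.5,.004,C);print(p.round(4).tolist(),(p[0]+p[2])/2)
E
```

```text
[[0.4125, 0.2875, 0.032], [0.4217, 0.2607, 0.032]] [[0.5536, 0.3417, 0.038], [0.5689, 0.3012, 0.038]]
[0.48915403 0.29778031 0.035     ] 0.15174503977810166 18.171697713785992
to grip [0.49390466 0.29933964] tool shift cm [ 0.10457638  0.16737004 -0.00018182] toolyaw -160.9468237454846
[[0.3873, 0.2572, 0.004], [0.358, 0.342, 0.004], [0.5463, 0.4075, 0.004]] [0.4668021  0.33232019 0.004     ]
```

The close-up shows the scanner flat, with rear corners at (365,127)/(421,127) and front corners at (351,404)/(426,402). Its left side overhangs the pad edge slightly. I can grasp the handle.

```bash
python3 -m inch '[[[0.1,0.17,2.5,0,0,0.01],[0,0,2.5,0,0,0],[0,0,2.5,0,0,0],[0,0,2.5,0,0,0],[0,0,1.5,0,0,0],[0,0,1,0,0,0],[0,0,0.5,0,0,0],[0,0,0,0,0,0],[0,0,0,0,0,0]]]'
python3 -m inch '[[[0,0,0,0,0,0],[0,0,0,0,0,0],[0,0,0,0,0,0],[0,0,0,0,0,0],[0,0,0,0,0,0],[0,0,0,0,0,0],[0,0,0,0,0,0],[0,0,0,0,0,0],[0,0,0,0,0,0],[0,0,0,0,0,0]]]' 0 60
```

```text
time_s: 41.7
tcp_pos: [0.4938, 0.2998, 0.0044]
tcp_rot: [-0.161, 0.987, 0.0, 0.001]
wrist_force: [-1.0, -0.3, -0.5]
width: 0.0854
grasp_force: 0.0
time_s: 42.7
tcp_pos: [0.4935, 0.2998, 0.0038]
tcp_rot: [-0.161, 0.987, 0.0, 0.0]
wrist_force: [-0.5, 0.7, 6.2]
width: 0.0296
grasp_force: 62.8
```

```bash
python3 -m inch '[[[0,0,-1.5,0,0,0],[0,0,-2.5,0,0,0],[0,0,-2.5,0,0,0],[0,0,-2.5,0,0,0],[0,0,-2,0,0,0],[0,0,0,0,0,0],[0,0,0,0,0,0]]]'
python3 - <<'E'
from h import *
f=cv2.imread("pics/g_wrist.png");a=cv2.resize(f[70:190,360:480],(480,480),interpolation=3)
d=cv2.imread("pics/a_side.png");b=cv2.resize(d[178:218,238:278],(300,300),interpolation=3)
c=np.zeros((480,300,3),np.uint8);c[:300]=b
cv2.imwrite("pics/k.png",np.hstack([a,c]))
E
```

```text
time_s: 43.4
tcp_pos: [0.493, 0.2995, 0.113]
tcp_rot: [-0.161, 0.987, -0.0, -0.0]
wrist_force: [0.1, 1.0, -3.1]
width: 0.0291
grasp_force: 59.4
```

View pics/k.png

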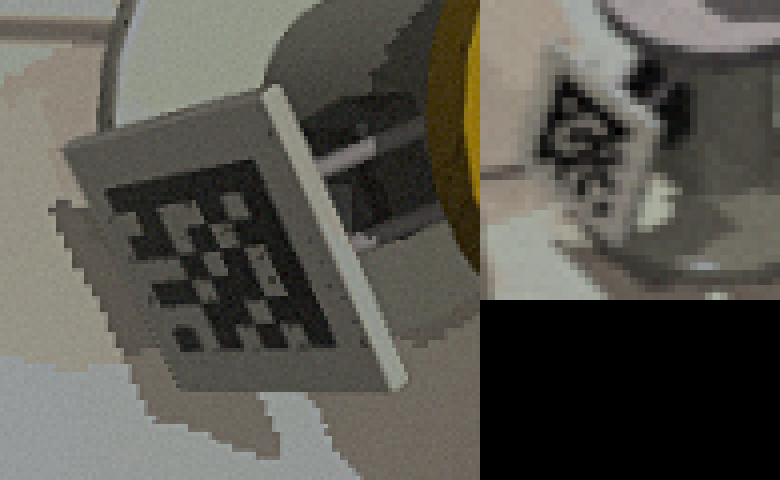

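```bash
python3 - <<'E'
from h import *
C=cam("wrist",dict(tcp_pos=np.array([.4686,-.0497,.1529]),tcp_rot=np.array([.706,.709,0,0])/np.hypot(.706,.709)))
q=np.array([(65,150),(262,90),(388,390),(180,390)])/4+[360,70]
def corners(p):
    x,y,f=p;h=np.array([np.cos(f),np.sin(f),0]);n=h*np.cos(.35)+[0,0,np.sin(.35)];w=np.array([-np.sin(f),np.cos(f),0]);u=np.cross(n,w)
    c=np.array([x,y,.06])+.064*h;return c,np.array([c+a*.03*w+b*.027*u for a,b in((1,1),(1,-1),(-1,-1),(-1,1))])
best=[]
for k in range(4):
  for s in(1,-1):
    qq=np.roll(q[::s],k,0)
    r=least_squares(lambda p:np.r_[(proj(corners(p)[1],C)-qq).ravel(),(p[:2]-[.6438,.0305])/.0005],[.6438,.0305,-2.55]);best.append((r.cost,k,s,r))
r=min(best,key=lambda b:b[0])[3];print(r.cost,r.x,np.degrees(r.x[2]),r.fun.round(1));c,_=corners(r.x);print("tag",c)
f=r.x[2];az=f+np.pi
# scanner pose: x axis = -n ; tool x=-scanner x, tool z=-scanner z, tcp at scanner (.005,0,0)
n=np.array([np.cos(f)*np.cos(.35),np.sin(f)*np.cos(.35),np.sin(.35)])
X=-n;Y=np.array([-np.sin(az),np.cos(az),0]);Z=np.cross(X,Y)
org=c-X*(.078+.07)-Z*.017;tcp=org+X*.005
M=np.c_[-X,Y,-Z];o=arm.get_obs();M0=R.from_quat(o["tcp_rot"]).as_matrix()
print("scanner",org,"tcp",tcp,"dist",np.hypot(*tcp[:2]));print(M.round(3).tolist(),M0.round(3).tolist())
print("world dz yaw",np.degrees(az),"now",np.degrees(np.arctan2(-M0[1,0],-M0[0,0])),"delta tool cm",100*M0.T@(tcp-o["tcp_pos"]),"rotvec tool",R.from_matrix(M0.T@M).as_rotvec())
E
```

```text
5.149436640063658 [ 0.64316734  0.03013942 -2.59178209] -148.498175362863 [ 2.   0.5 -0.2 -0.1 -1.1 -1.2  1.  -0.  -1.3 -0.7]
tag [ 0.58859944 -0.00330223  0.06      ]
scanner [ 0.46509144 -0.07899344  0.09477954] tcp [ 0.4690961  -0.0765392   0.09306505] dist 0.47529927490564816
[[-0.801, -0.523, -0.292], [-0.491, 0.853, -0.179], [0.343, 0.0, -0.939]] [[-0.948, -0.318, -0.0], [-0.318, 0.948, -0.0], [0.0, -0.0, -1.0]]
world dz yaw 31.501824637136995 now 18.51574002712351 delta tool cm [ 14.2076972  -34.8946976    2.00271058] rotvec tool [ 0.03946322  0.34836835 -0.224362  ]
```

The crop shows the tag face corners at crop (65,150), (262,90), (388,390) and (180,390). The fit puts the tag centre at (0.589,−0.003,0.06), facing azimuth −148.5°. I move clear of the stand first and then turn.

```bash
python3 -m inch '[[[1.3,-2.6,-0.1,0,0,0],[1.3,-2.6,-0.1,0,0,0],[1.3,-2.6,-0.1,0,0,0],[1.3,-2.6,-0.1,0,0,0],[1.3,-2.6,-0.1,0,0,0],[1.3,-2.6,-0.1,0,0,0],[1.3,-2.6,-0.1,0,0,0],[1.3,-2.6,-0.1,0,0,0],[1.3,-2.6,-0.1,0,0,0],[1.3,-2.6,-0.1,0,0,0],[1.2,-2.6,0,0,0,0],[1.2,-2.6,0,0,0,0],[1.2,-2.6,0,0,0,0],[1.2,-2.4,0,0,0,0],[0,0,0,0,0,0]]]'
python3 -m inch '[[[0,0,0,0,0,-0.075],[0,0,0,0,0,-0.075],[0,0,0,0,0,-0.076],[0,0,0,0,0.087,0],[0,0,0,0,0.087,0],[0,0,0,0,0.088,0],[0,0,0,0,0.088,0],[0,0,0,0,0,0],[0,0,0,0,0,0]]]'
cat > k.py <<'E'
from h import *
o=arm.get_obs();M0=R.from_quat(o["tcp_rot"]).as_matrix()
f=np.radians(-148.5);c=np.array([.5886,-.0033,.06]);az=f+np.pi
X=-np.array([np.cos(f)*np.cos(.35),np.sin(f)*np.cos(.35),np.sin(.35)]);Y=np.array([-np.sin(az),np.cos(az),0]);Z=np.cross(X,Y)
tcp=c-X*.143-Z*.017;M=np.c_[-X,Y,-Z]
print("tool cm",(100*M0.T@(tcp-o["tcp_pos"])).round(2),"rv",R.from_matrix(M0.T@M).as_rotvec().round(3),o["joints"].round(2))
S=np.c_[-M0[:,0],M0[:,1],-M0[:,2]];print("tag in scanner",S.T@(c-o["tcp_pos"])+[.005,0,0])
E
python3 k.py
```

```text
time_s: 44.9
tcp_pos: [0.4381, -0.1023, 0.1216]
tcp_rot: [-0.159, 0.987, 0.0, -0.001]
wrist_force: [0.0, -0.1, -2.2]
width: 0.0289
grasp_force: 59.8
time_s: 45.8
tcp_pos: [0.4389, -0.0993, 0.122]
tcp_rot: [-0.268, 0.948, -0.046, -0.168]
wrist_force: [-0.5, -0.1, -1.9]
width: 0.0292
grasp_force: 59.9
tool cm [-4.53  0.35  1.43] rv [0.002 0.    0.001] [-0.33  0.   -0.25  1.55 -0.27 -0.85]
tag in scanner [0.19325773 0.00333807 0.00269936]
```

```bash
python3 -m inch '[[[-1,0.1,0.3,0,0,0],[-1,0.1,0.3,0,0,0],[-1,0.1,0.3,0,0,0],[-0.8,0.05,0.3,0,0,0],[-0.5,0,0.2,0,0,0],[-0.2,0,0,0,0,0],[0,0,0,0,0,0],[0,0,0,0,0,0],[0,0,0,0,0,0]]]'
python3 k.py
python3 - <<'E'
from h import *
S=grab_frame("scene");D=grab_frame("side")
a=cv2.resize(S[110:230,200:320],(400,400),interpolation=3);b=cv2.resize(D[110:230,190:310],(400,400),interpolation=3)
cv2.imwrite("pics/l.png",np.hstack([a,b])[:,:,::-1])
E
```

```text
time_s: 46.7
tcp_pos: [0.4695, -0.0778, 0.095]
tcp_rot: [-0.267, 0.948, -0.047, -0.167]
wrist_force: [-0.2, -0.3, -1.6]
width: 0.0294
grasp_force: 59.9
tool cm [-0.1   0.13  0.17] rv [-0.     0.    -0.001] [-0.28  0.11 -0.19  1.52 -0.25 -0.79]
tag in scanner [0.1490079  0.00144004 0.01526631]
```

View pics/l.png

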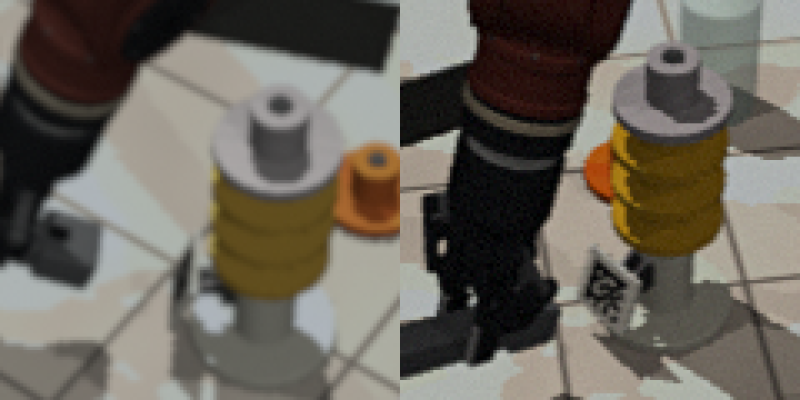

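The scanner's head points at the tag with a clear gap, and the pack is intact. I hold here.

```bash
for i in 1 2; do python3 -m inch '[[[0,0,0,0,0,0],[0,0,0,0,0,0],[0,0,0,0,0,0],[0,0,0,0,0,0],[0,0,0,0,0,0],[0,0,0,0,0,0],[0,0,0,0,0,0],[0,0,0,0,0,0],[0,0,0,0,0,0],[0,0,0,0,0,0],[0,0,0,0,0,0],[0,0,0,0,0,0],[0,0,0,0,0,0],[0,0,0,0,0,0],[0,0,0,0,0,0],[0,0,0,0,0,0]]]'; done
python3 -m inch '[[[1,0,-0.3,0,0,0],[1.5,0,-0.4,0,0,0],[2,-0.3,-0.7,0,0,0],[0,0,0,0,-0.087,0],[0,0,0,0,-0.087,0],[0,0,0,0,-0.088,0],[0,0,0,0,-0.088,0],[0,0,0,0,0,0.075],[0,0,0,0,0,0.075],[0,0,0,0,0,0.076],[0,0,0,0,0,0],[0,0,0,0,0,0]]]'
cat > p.py <<'E'
from h import *
o=arm.get_obs();M0=R.from_quat(o["tcp_rot"]).as_matrix();a=np.radians(19.0)
t=np.array([.467+.005*np.cos(a),.3315+.005*np.sin(a),.0045]);X=np.array([np.cos(a),np.sin(a),0]);Z=np.array([0,0,1.]);M=np.c_[-X,np.cross(Z,X),-Z]
print(o["tcp_pos"],"tool cm",(100*M0.T@(t-o["tcp_pos"])).round(2),"rv",R.from_matrix(M0.T@M).as_rotvec().round(3))
E
python3 p.py
```

```text
time_s: 48.4
tcp_pos: [0.4694, -0.0777, 0.0947]
tcp_rot: [-0.267, 0.948, -0.047, -0.168]
wrist_force: [-0.5, -1.2, -1.7]
width: 0.0289
grasp_force: 59.9
time_s: 50.0
tcp_pos: [0.4694, -0.0777, 0.0947]
tcp_rot: [-0.267, 0.948, -0.047, -0.168]
wrist_force: [-0.8, -0.0, -1.6]
width: 0.0291
grasp_force: 59.9
time_s: 51.2
tcp_pos: [0.4388, -0.1, 0.1235]
tcp_rot: [-0.162, 0.987, -0.0, 0.0]
wrist_force: [0.8, -0.1, -1.5]
width: 0.029
grasp_force: 59.8
[ 0.43877128 -0.09995118  0.12351003] tool cm [-16.96  39.99  11.88] rv [-0.    -0.    -0.006]
```

```bash
python3 -m inch '[[[-0.9,2.7,0,0,0,0],[-0.9,2.7,0,0,0,0],[-0.9,2.7,0,0,0,0],[-0.9,2.7,0,0,0,0],[-0.9,2.7,0,0,0,0],[-0.9,2.7,0,0,0,0],[-0.9,2.7,0,0,0,0],[-0.9,2.7,0,0,0,0],[-1.3,2.7,0,0,0,0],[-1.3,2.7,0,0,0,0],[-1.4,2.7,0,0,0,0],[-1.4,2.7,0,0,0,0],[-1.4,2.7,0,0,0,0],[-1.5,2.7,0,0,0,0],[-1.5,2.2,0,0,0,0],[0,0,3,0,0,0],[0,0,3,0,0,0],[0,0,2.5,0,0,0],[0,0,0,0,0,0],[0,0,0,0,0,0]]]'
python3 p.py
```

```text
time_s: 53.2
tcp_pos: [0.473, 0.3333, 0.0386]
tcp_rot: [-0.161, 0.987, -0.0, -0.0]
wrist_force: [0.2, -0.2, -2.0]
width: 0.0294
grasp_force: 59.9
[0.47296622 0.33333687 0.03862814] tool cm [0.12 0.02 3.41] rv [-0.    -0.001 -0.007]
```

```bash
python3 -m inch '[[[0.1,0,1,0,0,0],[0,0,1,0,0,0],[0,0,0.6,0,0,0],[0,0,0.4,0,0,0],[0,0,0.2,0,0,0],[0,0,0.15,0,0,0],[0,0,0,0,0,0],[0,0,0,0,0,0]]]'
```

```text
time_s: 54.0
tcp_pos: [0.4724, 0.3332, 0.005]
tcp_rot: [-0.161, 0.987, -0.0, 0.0]
wrist_force: [-0.7, -0.9, -2.3]
width: 0.0292
grasp_force: 60.0
```

```bash
python3 -m inch '[[[0,0,0.1,0,0,0],[0,0,0.05,0,0,0],[0,0,0,0,0,0],[0,0,0,0,0,0]]]'
python3 -m inch '[[[0,0,0,0,0,0],[0,0,0,0,0,0],[0,0,0,0,0,0],[0,0,0,0,0,0],[0,0,0,0,0,0],[0,0,0,0,0,0]]]' 1
python3 -m inch '[[[0,0,-1.5,0,0,0],[0,0,-2.5,0,0,0],[0,0,-3,0,0,0],[0,0,-3,0,0,0],[0,0,-3,0,0,0],[0,0,-3,0,0,0],[0,0,-2,0,0,0],[0,0,0,0,0,0],[0,0,0,0,0,0],[0,0,0,0,0,0]]]'
python3 - <<'E'
from h import *
W=grab_frame("wrist");S=grab_frame("scene");D=grab_frame("side")
w=cv2.resize(cv2.convertScaleAbs(W,alpha=1.5),(400,300));s=cv2.resize(S,(400,300),interpolation=3);d=cv2.resize(D[60:252,150:406],(400,300),interpolation=3);e=cv2.resize(S[70:262,180:436],(400,300),interpolation=3)
cv2.imwrite("pics/m.png",np.vstack([np.hstack([w,s]),np.hstack([d,e])])[:,:,::-1])
E
```

```text
time_s: 54.4
tcp_pos: [0.4725, 0.3332, 0.0038]
tcp_rot: [-0.161, 0.987, 0.0, 0.0]
wrist_force: [-1.5, -0.4, 5.4]
width: 0.0292
grasp_force: 64.2
time_s: 55.0
tcp_pos: [0.4722, 0.3331, 0.0032]
tcp_rot: [-0.161, 0.987, -0.0, -0.0]
wrist_force: [0.6, -0.2, 0.4]
width: 0.0856
grasp_force: 0.0
time_s: 56.0
tcp_pos: [0.4717, 0.333, 0.1825]
tcp_rot: [-0.161, 0.987, -0.0, -0.001]
wrist_force: [0.4, 0.1, -0.8]
width: 0.0857
grasp_force: 0.0
```

View pics/m.png

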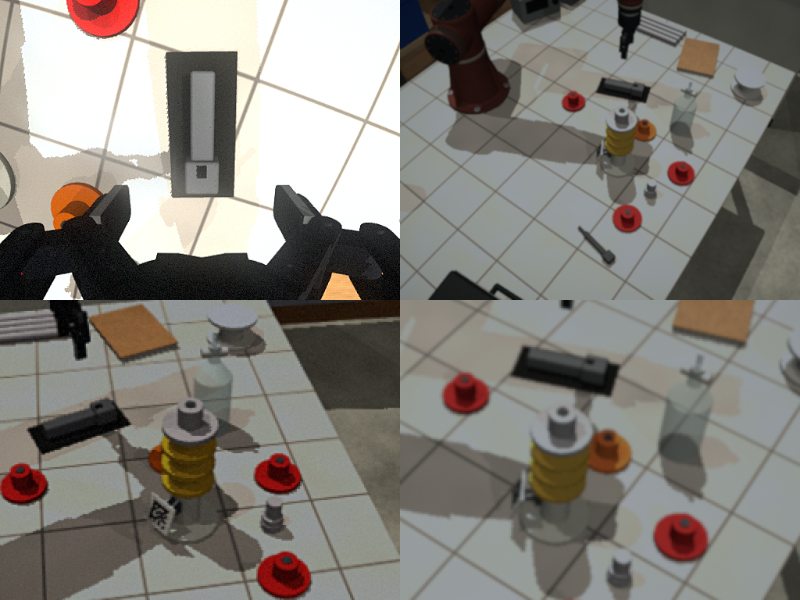

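The scanner lies flat in the middle of its pad and the pack is closed. No other yellow stages are in view, and the bystanders are undisturbed.

```bash
python3 -c "
from plant import ticket
print(ticket.finish_job())"
```

```text
the job is handed in; nothing more can be done
None
```

I handed the job in at about 56 s: three yellow stages and the end cap are seated on the spigot, the scanner was held on the tag for over 3 s and laid back in the middle of its pad, and the bystanders were left undisturbed. The hand-in call did not report a verdict.

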